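# Close the snap clip with the pliers and stow them

## Robot

A 6-joint arm with a two-finger parallel gripper is mounted at the origin on the work surface. World frame = base frame: x ahead of the robot, y to its left, z up, the work surface at z = 0. Lengths are in m, angles in degrees, forces in N, time in s.
With the tool pointing down it reaches from about 0.35 to 0.875 m from the base axis. Payload 4.2 kg.
Tool frame: the origin (TCP) lies midway between the tips of the shut fingers; the grasp point (between the pads) lies 19 mm behind it; z points along the fingers, x is the direction in which the jaws open and shut, and the axes are right-handed (so a half turn about z gives the same grasp; the last joint's range is limited). The gripper opens to 87 mm and grips with 3 to 60 N. Pads are 19 mm wide; open, the fingers measure 117 mm over their backs; the gripper's body (75 mm by 190 mm) begins 51 mm behind the grasp point.
Start: joints at [-53.824, 22.042, 0.453, 0, -68.411, -14.817], TCP at [0.228, -0.582, 0.223] pointing down, gripper open.
Joint ranges: [-179.83, 179.83], [-69.29, 118.12], [-61.27, 80.66], [-181.25, 117.63], [-171.15, -9.14], [-177.46, 177.46]. Speed limits (degrees/s): [159.86, 159.86, 180, 180, 180, 180].

## Interface

Orientations are given as a 3x3 rotation matrix whose columns are the frame's x, y, z axes.
In Python, from station import sense, capture, finish_job, find_in gives the robot as it stands.
- The arm moves only by the shell command python3 -m creep 'ROWS'. ROWS is JSON, a list of rows, each a list of 7 numbers: the shift along the tool's x, y, z in mm, then the turn, a rotation vector about the tool's x, y, z in degrees, then the opening, from 0 (shut) to 1 (fully open). A call has exactly 10 rows; each row shifts and turns the commanded pose from where the row before left it, along the tool's axes as they then stand; what a row does not reach is not made up. A row lasts 1/8 s, in which the tool goes at most 62.5 mm and 10.7 degrees, less where a joint would pass 70% of its speed; a pose out of reach is approached as far as the arm can. A call with a gripper value outside its range is refused whole. The fingers move at their own pace and stop on an object; the grip force is fixed at half the most. Time passes only in rows, so rows that do not move let the fingers close, or fill a call up. It gives the time, the measured TCP pose, the force and the opening at its end, in the units of the state.
- sense(): the state, without advancing time (a new reading comes with each control period).
- capture(name): name is "side" or "top"; returns a dict with "color" (400x640x3 uint8, blue, green, red), "vertical_fov" (degrees; the focal length in pixels is half the picture's height over the tangent of half this angle, whatever the lens; pixels are square), "cx", "cy" (the principal point, pixels), "k1" (the pictures are not rectified: a ray, as slopes to the right and down, at radius r is drawn at 1 + k1 r^2 times it, then the intrinsics apply), "R" (3x3) and "t" (3): a world point X has camera coordinates R X + t. Camera axes: x right, y down, z forward; pixel columns grow to the right and rows downward; lengths in m; the calibration is good to about 2 mm. A picture is of the moment at which its call begins. There is no depth.
- finish_job(): hands the job in, once; it reports no verdict.
Trained networks look in the newest picture that a camera, given by its name, has taken for a name from the list of things; names that differ only in an ending like _2 or _b are one class to them, and where a whole thing is asked for, a point or a joint stands for the part that bears it (a point fixed in the world has none). Each returns a list of dicts, best first, with "p" (0 to 1); they miss things now and then, are a little off and sometimes report something else, mostly with a low value. They report only what shows in the picture. A call takes as long as a camera call. They do not tell look-alikes from the thing itself.
- find_in(camera, name): "xy" ([column, row] in pixels, amid what is visible of it).
The state is a dict: "time_s": time; "joints": joint angles; "joint_velocities": joint speeds; "effort": joint torques, N m; "tcp_pos": TCP position; "ee_rot": TCP orientation; "wrist_force": force on the tool from outside, world axes, zero at the start; "moment": the same for the moment, N m; "gripper_width": opening from 0.0 (shut) to 1.0 (fully open).
Only numpy, scipy, OpenCV 4.12 (cv2) and the standard library are available. Lean on these libraries where they do the work, as an engineer would, in place of code of your own. Each camera call takes 0.05 s, during which the arm holds its last target. There are 200 camera calls.

## Task

Carry the spring-open pliers by the block on their pivot and lay them flat in front of the snap clip with one jaw on each side of its two lugs, and let go; then take them across both handles and squeeze until the lugs have snapped fully together. Then let the pliers spring open and put them in the pliers-shaped recess of the tray, the right way round and flat on its floor. Do not touch the clip with the gripper or the arm, and leave the other things where they are.

Things in the scene. Friction and masses are not known exactly. Their poses are not given: they have to be found in the camera images.
- pliers: The pliers (all sizes in mm): steel, about 0.5 kg, 190 long, lying flat, two crossed levers 24 thick; they balance about 20 behind the pivot. Origin on the pivot axis at the underside; x points from pivot to jaws, y left, z up. Jaw tips reach 75 ahead of the pivot, handle ends 115 behind. The block is part of one lever, so these axes turn up to 0.2 during a squeeze and come back.
- pliers_boss (a point): Centre of the pliers' grip block: a plain steel block 40 long (pliers' x) x 28 wide (y), standing over the pivot from 24 to 66 above the underside. This point lies on the pivot axis, 45 above the underside; same axes as the pliers. Carrying them by this block does not move the levers.
- pliers_handles (a point): Where to squeeze: midway between the handles, 85 behind the pivot, 12 above the underside, pliers' axes. Here the open handles (each 14 wide, 24 high, splayed 0.19 rad from x) measure 65 over their outer faces, and 33 when fully squeezed and parallel. Over their very ends the open handles measure 88.
- pliers_jaws (a point): Point midway between the jaws' working faces, 60 ahead of the pivot, 12 above the underside, pliers' axes. Gap between the jaws here: 42 open, 20 when fully closed and parallel. Jaw bars 10 thick, 24 high; open jaws 69 over all at the tips.
- pliers_arm (a joint): Angle by which the pliers are squeezed, rad: 0 open (its spring returns it there when let go), 0.38 jaws parallel, 0.40 its stop. Closing the snap clip takes about 15 N at the handles.
- clip: The snap clip, fixed to a bracket round a short upright steel pipe (40 diameter, 80 high, axis 62 ahead). Origin on the table midway between the open lugs; x points from the lugs to the pipe, away from the robot, y left. A block 70 wide, 36 high closes off the lugs' rear at x = 20; the bracket's foot plate (6 high) begins at x = 22.
- clip_lugs (a point): Point midway between the two open lugs, 12 above the table, clip's axes. The lugs are two upright steel plates 8 thick, from x = -8 to 20, 6 to 34 above the table, 28 over their outer faces when open. The pliers belong flat on the table before the clip, their x along this x, their jaws point here: there is about 6 to spare beside each lug and 5 before the block.
- moving_lug (a joint): Travel of the left (+y) lug with its stud towards the fixed right (-y) lug, m: 0 open, 0.008 fully home. Stiff (10 N); it stays where it is pushed.
- tray_recess (a point): Where the pliers' pivot belongs on the floor of the shaped recess in the fixed grey tray (240 x 140, 16 high; recess floor 4 above the table, 12 deep). x points to the jaw end. Recess, measured from this point: jaw bay from x = 28 to 80, 79 wide; waist from -50 to 28, 62 wide; handle bay from -122 to -50, 99 wide. The open pliers fit one way round with about 5 to spare all round.
- post: Loose steel guide post 105 tall on a 56 diameter foot; a bystander, origin under it.
- bush: Loose brass tube bush, 56 diameter, 60 tall; a bystander, origin under it.
- wrench: Loose steel spanner 170 long, lying flat nearest the robot; a bystander, origin under it.
- ball_unit: Loose steel ball-roller unit, 52 diameter, 30 tall; a bystander, origin under it.
- collar: Loose dark steel cup-shaped collar, 48 diameter, 38 tall; a bystander, origin under it.
- oil: White oil bottle, 60 diameter, 150 tall; a bystander, origin under it.
- hammer: Loose hammer 240 long, lying flat beyond the right-hand work place; a bystander, origin under it.
Not all that is in view belongs to the job. What is shaped like the pliers but blue is not meant.

How it is judged (in metres and radians):
On the way, in this order (a step that is already met when the one before it is completed fails the run):
1. the pliers lie flat and let go, open, with a jaw on each side of the lugs (x of clip_lugs in the frame of pliers_boss between 0.042 and 0.08 m and y of clip_lugs in the frame of pliers_boss between -0.014 and 0.014 m and angle between the x axis of pliers_boss and the x axis of clip_lugs, either way round below 0.3 rad and height (world z) of pliers_boss below 0.051 m and angle between pliers_boss's own z axis and vertical below 0.08 rad and value of joint pliers_arm below 0.12 rad and contact force between the fingers and pliers below 0.5 N), for 0.1 s.
2. the lugs are home while both are pressed by the pliers' jaws and the gripper squeezes the pliers (value of joint moving_lug above 0.0065 m and value of joint pliers_arm above 0.25 rad and contact force between pliers and moving_lug_c0 above 0.5 N and contact force between pliers and clip_c0 above 0.5 N and contact force between the fingers and pliers above 2 N), for 0.05 s.
At the end, for the whole second after the job is handed in: The clip's lugs are closed (at least 6.5 of 8 mm); the pliers lie open, flat and still on the recess floor (block centre within 4 mm of its height there), jaws at the jaw end, pivot within 14 mm and direction within 0.15 rad of the recess (value of joint moving_lug above 0.0065 m and horizontal distance between pliers_boss and tray_recess below 0.014 m and x of pliers_jaws in the frame of tray_recess above 0.03 m and angle between the x axis of pliers_boss and the x axis of tray_recess, either way round below 0.15 rad and height (world z) of pliers_boss below 0.053 m and angle between pliers_boss's own z axis and vertical below 0.08 rad and value of joint pliers_arm below 0.1 rad and linear speed of pliers below 0.02 m/s); the robot touches nothing.
It fails at once if the gripper or arm presses on the clip (contact force between any of the fingers, the arm and clip above 2 N).
It fails at once if a bystander is moved more than 30 mm (distance of any of post, bush, wrench, ball_unit, collar, oil, hammer from where it was at the start of the episode above 0.03 m).
It also fails if it takes over 58 s, if anything falls off the work surface, if the arm or the gripper's body presses on something with over 40 N, if the wrist force passes 120 N, or if a joint passes its speed limit or range.

## Working session

There is one attempt and no reset: what is moved stays moved. The work goes in short steps, Python scripts to look and compute and a shell command to move; the robot and the scene stay as the last step left them, time stands still between calls to the robot, and variables do not carry over. Pictures are saved under pics/ and viewed, about 8 in all and at most 12, crops included, and the job is handed in when it is done.

```bash
mkdir -p pics
cat > h.py <<'E'
import numpy as np, cv2
from station import sense, capture, finish_job, find_in
def K(c):
    f=200/np.tan(np.radians(c["vertical_fov"])/2)
    return f
def ray(c,px):
    f=K(c); d=np.array([(px[0]-c["cx"])/f,(px[1]-c["cy"])/f]); u=d.copy()
    for _ in range(20): u=d/(1+c["k1"]*(u@u))
    R=np.array(c["R"]);t=np.array(c["t"])
    return -R.T@t, R.T@np.array([u[0],u[1],1])
def onz(c,px,z):
    o,d=ray(c,px); return o+d*(z-o[2])/d[2]
def proj(c,X):
    p=np.array(c["R"])@np.array(X)+np.array(c["t"]); u=p[:2]/p[2]; u=u*(1+c["k1"]*(u@u)); return u*K(c)+[c["cx"],c["cy"]]
E
python3 - <<'E'
from h import *
H=dict(pliers=.012,pliers_boss=.045,pliers_handles=.012,pliers_jaws=.012,clip=.03,clip_lugs=.02,tray_recess=.004,post=.05,bush=.03,wrench=.005,ball_unit=.015,collar=.02,oil=.075,hammer=.01)
for n in("top","side"):
    c=capture(n); cv2.imwrite(f"pics/{n}0.png",c["color"]); print(n,{k:np.round(v,3).tolist() for k,v in c.items() if k!="color"})
    for k,z in H.items():
        try:
            for r in find_in(n,k)[:3]: print(k,round(r["p"],2),np.round(r["xy"]),np.round(onz(c,r["xy"],z),3)[:2])
        except Exception as e: print(k,e)
print(sense())
E
```

```text
top {'vertical_fov': 48.672, 'cx': 319.223, 'cy': 198.45, 'k1': -0.017, 'R': [[0.006, -1.0, 0.021], [-0.999, -0.007, -0.054], [0.054, -0.021, -0.998]], 't': [-0.061, 0.513, 1.386]}
pliers 0.68 [448. 272.] [ 0.283 -0.466]
pliers 0.63 [414. 208.] [ 0.485 -0.359]
pliers_boss 0.91 [448. 271.] [ 0.29  -0.456]
pliers_boss 0.76 [414. 205.] [ 0.495 -0.351]
pliers_boss 0.7 [242. 128.] [0.731 0.183]
pliers_handles 0.78 [411. 207.] [ 0.489 -0.351]
pliers_handles 0.68 [448. 271.] [ 0.286 -0.468]
pliers_jaws 0.67 [410. 206.] [ 0.491 -0.349]
pliers_jaws 0.59 [453. 270.] [ 0.29  -0.482]
clip 0.78 [295. 147.] [0.675 0.019]
clip 0.4 [408. 204.] [ 0.496 -0.336]
clip_lugs 0.96 [299. 144.] [0.685 0.008]
tray_recess 0.79 [205. 216.] [0.455 0.303]
post 0.84 [244. 131.] [0.72  0.178]
bush 0.63 [347. 122.] [ 0.756 -0.145]
wrench 0.84 [298. 242.] [0.376 0.009]
ball_unit 0.6 [267. 243.] [0.372 0.107]
collar 0.78 [341. 245.] [ 0.367 -0.126]
collar 0.68 [393. 130.] [ 0.732 -0.292]
oil 0.98 [210. 125.] [0.732 0.277]
hammer 0.66 [391. 132.] [ 0.728 -0.287]
side {'vertical_fov': 50.782, 'cx': 317.586, 'cy': 195.85
[... 1086 characters left out ...]
     -6.84121280e+01, -1.48167207e+01]), 'joint_velocities': array([ 0.06563543, -0.00962782, -0.00302476,  0.07425767, -0.13245929,
        0.08781638]), 'effort': array([-1.11829104e-03, -3.90457928e+01,  1.87614602e+01,  4.22431201e+00,
        1.52925099e-02, -1.87632395e-05]), 'tcp_pos': array([ 0.2276385 , -0.58203532,  0.22255186]), 'ee_rot': array([[-3.64199977e-01,  9.31320770e-01, -4.38647548e-06],
       [ 9.31320770e-01,  3.64199977e-01,  2.05315323e-05],
       [ 2.07189967e-05,  3.39236786e-06, -1.00000000e+00]]), 'wrist_force': array([-0.25984855,  0.92955474, -0.30731107]), 'moment': array([4.32361486e-02, 8.77360575e-05, 3.61189096e-02]), 'gripper_width': 1.0036882267224563}
```

View pics/top0.png

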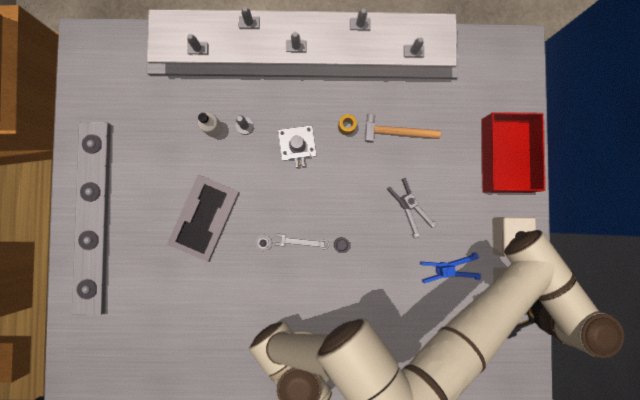

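View pics/side0.png

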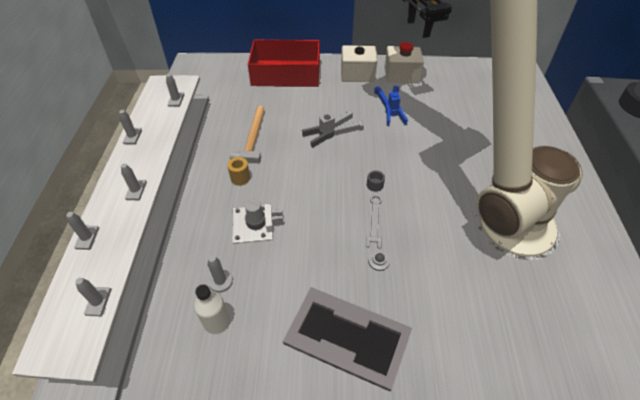

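The steel pliers are at top (411,203) and side (330,127). The blue look-alike is at top (448,270) and side (392,105), and I'm excluding it. The spanner at (300,242) is a bystander. The clip is at (297,145) with its lugs at (300,162), and the tray is at (205,217). I'll check these in one close crop.

Run:
```python
from h import *
t=cv2.imread("pics/top0.png"); s=cv2.imread("pics/side0.png")
def crop(im,x,y,w,h,k): return cv2.resize(im[y:y+h,x:x+w],None,fx=k,fy=k,interpolation=cv2.INTER_CUBIC)
a=crop(t,380,172,66,70,6) # 396x420
b=crop(t,270,120,60,50,6) #360x300
d=crop(s,296,102,74,50,5) #370x250
e=crop(s,225,195,64,50,5)
f=crop(t,160,168,90,100,3)
im=np.zeros((600,800,3),np.uint8)
im[:420,:396]=a; im[:300,400:760]=b; im[300:550,400:770]=d
cv2.imwrite("pics/c1.png",im)
im=np.zeros((600,800,3),np.uint8)
im[:600,:540]=crop(t,160,168,90,100,6); im[:250,545:800]=crop(s,230,195,51,50,5)
cv2.imwrite("pics/c2.png",im)
```

```text
(no output)
```

View pics/c1.png

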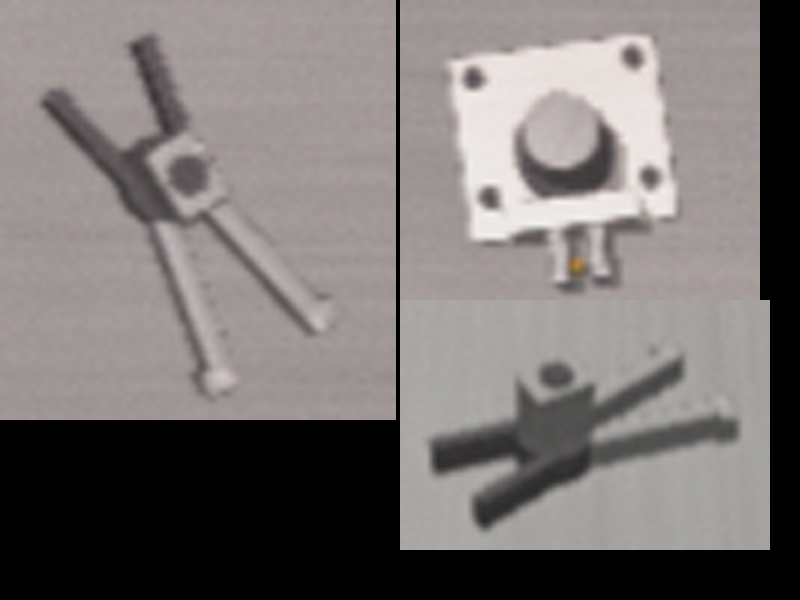

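View pics/c2.png

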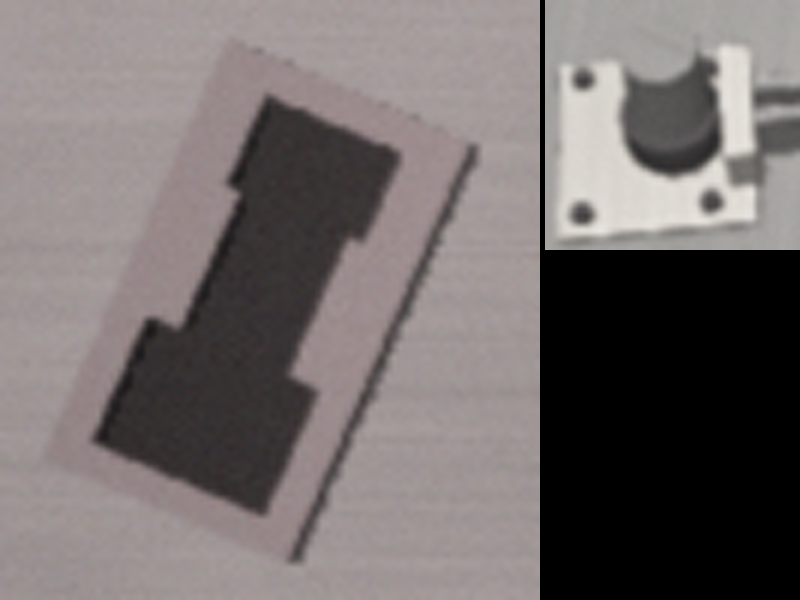

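Both crops fit the description. The grey pliers have their jaws pointing up-left and their handles down-right. The tray's jaw bay is the narrow upper end, with its recess rim corners clear. The clip lugs point at the robot. Next I'll fit the poses.

```bash
cat >> h.py <<'E'
from scipy.optimize import least_squares
def fit(obs,x0,z0=0,free=0):
    """obs: list of (cam, local xyz mm or fn(extra), px)"""
    def res(p):
        c,s=np.cos(p[2]),np.sin(p[2]); r=[]
        for cam,l,px in obs:
            l=np.array(l(p[3:]) if callable(l) else l)/1000
            r+=list(proj(cam,[p[0]+c*l[0]-s*l[1],p[1]+s*l[0]+c*l[1],z0+l[2]])-px)
        return np.array(r)
    r=least_squares(res,x0,loss="soft_l1"); print("pos",np.round(r.x[:2],4),"yaw",round(np.degrees(r.x[2]),2),np.round(r.x[3:],1),"res px",np.round(r.fun,1).tolist()); return r.x
E
python3 - <<'E'
from h import *
t=capture("top"); s=capture("side")
def q(u,v,ox,oy,k): return np.array([ox+(u+.5)/k-.5, oy+(v+.5)/k-.5])
P=lambda u,v:q(u,v,380,172,6); S=lambda u,v:q(u-400,v-300,296,102,5)
C=lambda u,v:q(u-400,v,270,120,6); T=lambda u,v:q(u,v,160,168,6)
print("pliers"); fit([(t,(0,0,66),P(188,175)),(t,(0,0,66),P(187,175)),(t,(-111,38,24),P(215,382)),(t,(-111,-38,24),P(320,315)),(t,(72,30,24),P(58,97)),(t,(72,-30,24),P(143,42)),(s,(0,0,66),S(557,375)),(s,(0,0,66),S(557,375))][:] if 0 else
 [(t,(0,0,66),P(188,175)),(t,(0,0,66),P(187,175)),(s,(0,0,66),S(557,375)),(t,(-111,-38,24),P(215,382)),(t,(-111,38,24),P(320,315)),(t,(72,30,24),P(58,97)),(t,(72,-30,24),P(143,42))],[.5,-.35,2.1])
print("pliers swapped handles"); fit([(t,(0,0,66),P(188,175)),(s,(0,0,66),S(557,375)),(t,(-111,38,24),P(215,382)),(t,(-111,-38,24),P(320,315)),(t,(72,30,24),P(58,97)),(t,(72,-30,24),P(143,42))],[.5,-.35,.5])
print("clip"); fit([(t,(62,0,80),C(563,130)),(t,(-8,10,34),C(562,280)),(t,(-8,-10,34),C(603,275)),
 (t,lambda e:(22,e[0],6),C(472,240)),(t,lambda e:(22,-e[0],6),C(675,213)),(t,lambda e:(22+e[1],e[0],6),C(450,62)),(t,lambda e:(22+e[1],-e[0],6),C(652,38))],[.64,.0,0,50,90])
print("tray"); fit([(t,(a,b,16),T(u,v)) for a,b,u,v in [(80,39.5,268,95),(80,-39.5,400,152),(28,39.5,230,190),(28,31,243,197),(28,-39.5,363,240),(28,-31,345,236),(-50,31,185,330),(-50,49.5,150,318),(-50,-31,290,378),(-50,-49.5,317,390),(-122,49.5,93,440),(-122,-49.5,265,515)]],[.45,.3,-.4])
E
```

```text
pliers
pos [ 0.5048 -0.3381] yaw 32.17 [] res px [0.1, 0.3, 0.2, 0.3, 0.8, -0.4, 21.4, -10.1, -16.3, 13.9, -1.4, -0.5, 0.3, -1.2]
pliers swapped handles
pos [ 0.5063 -0.3365] yaw 31.61 [] res px [-0.5, -0.2, 0.3, -0.0, 0.3, 2.3, 3.1, 0.9, -1.8, -1.1, 0.1, -1.7]
clip
pos [0.6226 0.0049] yaw 7.99 [54.5 96.7] res px [-0.3, -0.2, 0.1, -0.1, -0.4, -0.1, 0.3, 0.2, 0.2, 0.3, 0.1, 0.2, 0.1, -0.2]
tray
pos [0.4692 0.3004] yaw -22.54 [] res px [-0.4, 0.0, 0.7, 0.3, -0.7, -0.7, -0.4, -0.8, 0.2, 0.8, 0.7, 0.4, -0.7, -0.1, -0.3, -0.4, -0.1, -0.4, 0.9, -0.1, -0.1, 0.5, 0.3, 0.3]
```

```bash
cat >> h.py <<'E'
def to(x,y,z,ang):
    s=sense(); R=s["ee_rot"]; p=s["tcp_pos"]
    d=R.T@(np.array([x,y,z])-p)*1000
    a=np.degrees(np.arctan2(R[1,0],R[0,0])); dt=-((ang-a+180)%360-180)
    print("t",s["time_s"],"shift mm",np.round(d,1),"turn z",round(dt,2),"tilt",np.round(R[:,2],3),"grip",round(s["gripper_width"],3),"F",np.round(s["wrist_force"],1))
E
python3 -c "
from h import *
to(.5063,-.3365,.13,121.6); print(len(np.array([1])))"
```

```text
t 1.6 shift mm [127.2 348.9  92.6] turn z -10.24 tilt [ 0. -0. -1.] grip 0.999 F [ 0.1  0.9 -0.5]
1
```

```bash
python3 -m creep '[[16,44,5,0,0,0,1],[16,44,12,0,0,0,1],[16,44,12,0,0,0,1],[16,44,12,0,0,0,1],[16,44,12,0,0,0,1],[16,44,12,0,0,0,1],[16,44,12,0,0,0,1],[15.2,40.9,15.6,0,0,0,1],[0,0,0,0,0,-5.1,1],[0,0,0,0,0,-5.1,1]]'
python3 - <<'E'
from h import *
for n in("top","side"):
    c=capture(n); cv2.imwrite(f"pics/{n}1.png",c["color"])
    print(n,[(round(r["p"],2),np.round(r["xy"],1),np.round(onz(c,r["xy"],.045),3)[:2]) for r in find_in(n,"pliers_boss")[:3]])
a=cv2.imread("pics/side1.png")[70:170,260:420]; b=cv2.imread("pics/top1.png")[150:250,360:460]
cv2.imwrite("pics/c3.png",np.hstack([cv2.resize(a,None,fx=3,fy=3,interpolation=2),cv2.resize(b,None,fx=3,fy=3,interpolation=2)]))
to(.5063,-.3365,.03,121.6)
E
```

```text
time_s: 2.85
tcp_pos: [0.5068, -0.3358, 0.1296]
ee_rot: [[-0.527, 0.85, -0.001], [0.85, 0.527, 0.0], [0.0, -0.0, -1.0]]
wrist_force: [-0.2, -0.0, 0.2]
gripper_width: 0.997
top [(0.94, array([450.9, 270.6]), array([ 0.291, -0.466])), (0.71, array([415.4, 221.7]), array([ 0.442, -0.356]))]
side [(0.92, array([333. , 130.2]), array([ 0.488, -0.299])), (0.68, array([389.9, 103.5]), array([ 0.308, -0.433]))]
t 3.05 shift mm [  0.    0.1 100. ] turn z -0.13 tilt [ 0. -0. -1.] grip 0.996 F [-0.3 -0.3 -0.4]
```

View pics/c3.png

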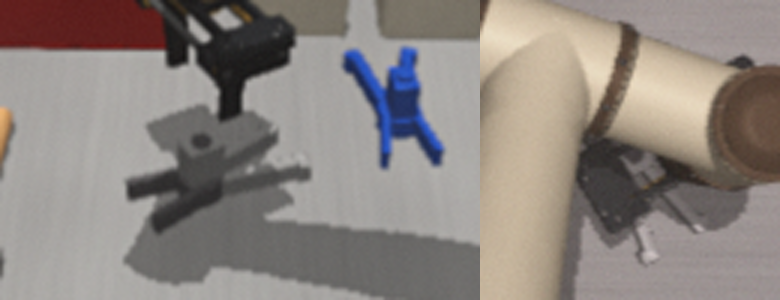

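The gripper hangs over the grey pliers' block at crop (200,150), with the fingers on either side. I'll go down and grip.

```bash
python3 -m creep '[[0,0,25,0,0,0,1],[0,0,25,0,0,0,1],[0,0,25,0,0,0,1],[0,0,18,0,0,0,1],[0,0,8,0,0,0,1],[0,0,0,0,0,0,0.2],[0,0,0,0,0,0,0],[0,0,0,0,0,0,0],[0,0,0,0,0,0,0],[0,0,0,0,0,0,0]]'; python3 -m creep '[[0,0,0,0,0,0,0],[0,0,0,0,0,0,0],[0,0,-6,0,0,0,0],[0,0,-14,0,0,0,0],[0,0,-20,0,0,0,0],[0,0,-20,0,0,0,0],[0,0,-20,0,0,0,0],[0,0,0,0,0,0,0],[0,0,0,0,0,0,0],[0,0,0,0,0,0,0]]'; python3 -c "
from h import *
to(.55,0,.115,98)"
```

```text
time_s: 4.3
tcp_pos: [0.5064, -0.3365, 0.0292]
ee_rot: [[-0.523, 0.852, 0.0], [0.852, 0.523, -0.0], [-0.0, 0.0, -1.0]]
wrist_force: [0.6, -1.2, -0.4]
gripper_width: 0.517
time_s: 5.55
tcp_pos: [0.5055, -0.3362, 0.1077]
ee_rot: [[-0.523, 0.852, -0.002], [0.852, 0.523, 0.001], [0.002, -0.001, -1.0]]
wrist_force: [-0.4, 0.4, -5.5]
gripper_width: 0.318
t 5.55 shift mm [263.2 213.8  -7. ] turn z 23.54 tilt [-0.002  0.001 -1.   ] grip 0.318 F [-0.4  0.4 -5.5]
```

```bash
python3 -m creep '[[38.5,26.7,0,0,0,0,0],[38.5,26.7,0,0,0,0,0],[38.5,26.7,0,0,0,0,0],[38.5,26.7,0,0,0,0,0],[38.5,26.7,0,0,0,0,0],[38.5,26.7,0,0,0,0,0],[38.5,26.7,0,0,0,0,0],[0,0,0,0,0,7.85,0],[0,0,0,0,0,7.85,0],[0,0,0,0,0,7.85,0]]';  python3 -m creep '[[0,0,12,0,0,0,0],[0,0,12,0,0,0,0],[0,0,12,0,0,0,0],[0,0,12,0,0,0,0],[0,0,0,0,0,0,0],[0,0,0,0,0,0,0],[0,0,0,0,0,0,0],[0,0,0,0,0,0,0],[0,0,0,0,0,0,0],[0,0,0,0,0,0,0]]'
python3 - <<'E'
from h import *
to(.5236,-.009,.06,98)
c=capture("side"); cv2.imwrite("pics/side2.png",c["color"]); d=capture("top"); cv2.imwrite("pics/top2.png",d["color"])
a=cv2.resize(c["color"][170:270,210:410],None,fx=4,fy=4,interpolation=2); b=cv2.resize(d["color"][130:230,260:330],None,fx=2,fy=2,interpolation=2)
im=np.zeros((600,800,3),np.uint8); im[:400]=a; im[400:,:140]=b; cv2.imwrite("pics/c4.png",im)
E
```

```text
time_s: 6.8
tcp_pos: [0.5241, -0.0088, 0.1083]
ee_rot: [[-0.136, 0.991, -0.001], [0.991, 0.136, -0.0], [-0.0, -0.001, -1.0]]
wrist_force: [-0.1, 0.4, -5.4]
gripper_width: 0.319
time_s: 8.05
tcp_pos: [0.5245, -0.009, 0.0611]
ee_rot: [[-0.139, 0.99, 0.0], [0.99, 0.139, 0.0], [0.0, 0.0, -1.0]]
wrist_force: [-0.3, 0.0, -4.4]
gripper_width: 0.319
t 8.05 shift mm [ 0.2 -0.9  1.1] turn z 0.01 tilt [ 0.  0. -1.] grip 0.319 F [-0.3  0.  -4.4]
```

View pics/c4.png

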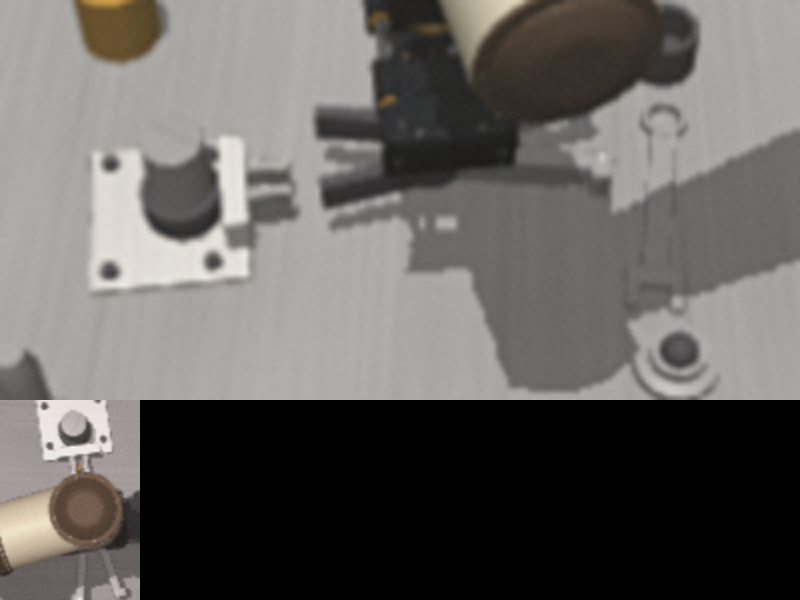

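Run:
```python
from h import *
c=capture("side"); s=sense(); a=np.radians(8); R=np.array([[np.cos(a),-np.sin(a)],[np.sin(a),np.cos(a)]])
im=c["color"]
piv=s["tcp_pos"][:2]; z0=s["tcp_pos"][2]-.0292; L=np.array([.6226,.0049])
vis=cv2.resize(im[185:235,225:375],None,fx=5.3,fy=5.3,interpolation=2)
def dot(o,l,col,z0=0):
    l=np.array(l)/1000; w=np.r_[o+R@l[:2],z0+l[2]]; p=proj(c,w); q=(p-[225,185]+.5)*5.3; cv2.circle(vis,tuple(int(v) for v in q),2,col,-1)
for y in(10,-10):
    for x in(-8,20):
        for d in(-4,4): dot(L,(x,y+d,34),(0,0,255))
for y in(24.5,34.5,-24.5,-34.5): dot(piv,(75,y,24),(0,255,0),z0)
for y in(34.5,-34.5): dot(piv,(75,y,0),(255,0,0),z0)
for y in(44,-44): dot(piv,(-115,y,24),(0,255,255),z0)
for y in(35,-35):dot(L,(20,y,36),(255,0,255))
cv2.imwrite("pics/c5.png",vis)
```

```text
(no output)
```

View pics/c5.png

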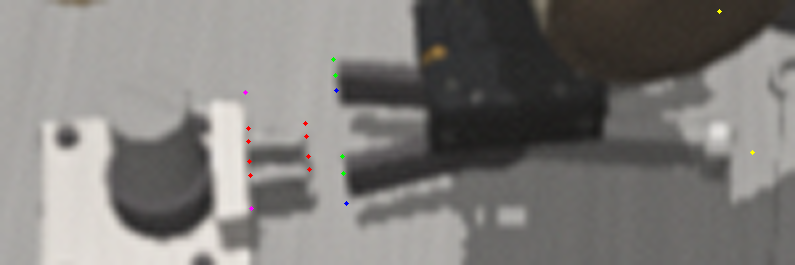

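Run:
```python
from h import *
c=capture("side"); t=capture("top"); s=sense()
piv=s["tcp_pos"]; print(piv)
def crop(im,x,y,w,h,k): return cv2.resize(im[y:y+h,x:x+w],None,fx=k,fy=k,interpolation=cv2.INTER_LANCZOS4)
im=np.zeros((600,800,3),np.uint8)
im[:384,:800]=0
A=crop(c["color"],262,192,44,40,10); im[:400,:440]=A
B=crop(t["color"],280,150,36,20,10); im[:200,440:800]=B
D=crop(t["color"],290,200,40,36,8); im[220:220+288,450:770]=D
cv2.imwrite("pics/c6.png",im)
a=np.radians(8); R=np.array([[np.cos(a),-np.sin(a)],[np.sin(a),np.cos(a)]]); L=np.array([.6226,.0049])
def pr(cam,o,l,z0,ox,oy,k,dx,dy):
    l=np.array(l)/1000; w=np.r_[o+R@l[:2],z0+l[2]]; return np.round((proj(cam,w)-[ox,oy]+.5)*k-.5+[dx,dy]).astype(int).tolist()
S=(262,192,10,0,0)
for y in(14,6,-6,-14): print("side lug front top",y,pr(c,L,(-8,y,34),0,*S),"bot",pr(c,L,(-8,y,6),0,*S),"top cam",pr(t,L,(-8,y,34),0,280,150,10,440,0))
z0=piv[2]-.0292
for y in(34.5,24.5,-24.5,-34.5): print("jaw tip top",y,pr(c,piv[:2],(75,y,24),z0,*S),"bot",pr(c,piv[:2],(75,y,0),z0,*S))
for y in(44,30,-30,-44): print("handle end top",y,pr(t,piv[:2],(-115,y,24),z0,290,200,8,450,220))
```

```text
[ 0.52446174 -0.00902075  0.06093475]
side lug front top 14 [213, 250] bot [220, 315] top cam [598, 167]
side lug front top 6 [211, 225] bot [219, 291] top cam [624, 164]
side lug front top -6 [209, 188] bot [216, 254] top cam [662, 159]
side lug front top -14 [207, 163] bot [214, 229] top cam [687, 156]
jaw tip top 34.5 [278, 256] bot [283, 314]
jaw tip top 24.5 [275, 224] bot [280, 282]
jaw tip top -24.5 [262, 72] bot [267, 131]
jaw tip top -34.5 [259, 42] bot [265, 101]
handle end top 44 [488, 489]
handle end top 30 [524, 484]
handle end top -30 [680, 463]
handle end top -44 [716, 458]
```

View pics/c6.png

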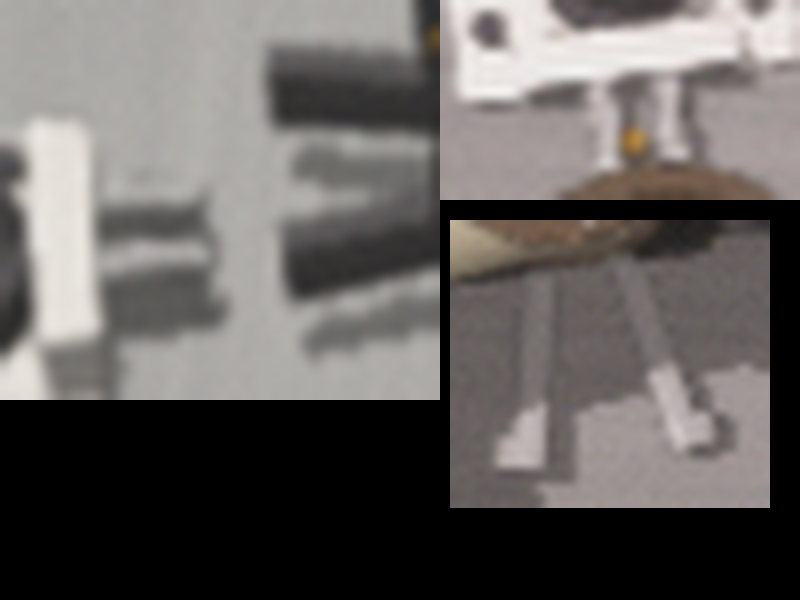

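```bash
python3 -m creep '[[2,2,0,0,0,0,0],[2,2,5,0,0,0,0],[0,2,8,0,0,0,0],[0,0,8,0,0,0,0],[0,0,5,0,0,0,0],[0,0,2,0,0,0,0],[0,6,0,0,0,0,0],[0,6,0,0,0,0,0],[0,0,0,0,0,0,0],[0,0,0,0,0,0,0]]'; python3 -m creep '[[0,5,0,0,0,0,0],[0,5,0,0,0,0,0],[0,5,0,0,0,0,0],[0,5,0,0,0,0,0],[0,3,0,0,0,0,0],[0,2.5,0,0,0,0,0],[0,0,0,0,0,0,0],[0,0,0,0,0,0,0],[0,0,0,0,0,0,0],[0,0,0,0,0,0,0]]'
python3 - <<'E'
from h import *
to(.567,.001,.030,98)
c=capture("side"); t=capture("top")
def crop(im,x,y,w,h,k): return cv2.resize(im[y:y+h,x:x+w],None,fx=k,fy=k,interpolation=cv2.INTER_LANCZOS4)
im=np.zeros((600,800,3),np.uint8)
im[:540,:800]=crop(c["color"],235,185,80,54,10)
cv2.imwrite("pics/c7.png",im)
E
```

```text
time_s: 9.55
tcp_pos: [0.5416, -0.0026, 0.033]
ee_rot: [[-0.139, 0.99, -0.0], [0.99, 0.139, 0.0], [0.0, -0.0, -1.0]]
wrist_force: [-0.5, 0.2, -4.8]
gripper_width: 0.319
time_s: 10.8
tcp_pos: [0.5669, 0.001, 0.033]
ee_rot: [[-0.139, 0.99, -0.0], [0.99, 0.139, 0.0], [0.0, -0.0, -1.0]]
wrist_force: [-0.6, -0.4, -5.1]
gripper_width: 0.317
t 10.8 shift mm [0.  0.1 3. ] turn z 0.01 tilt [-0.  0. -1.] grip 0.317 F [-0.6 -0.4 -5.1]
```

View pics/c7.png

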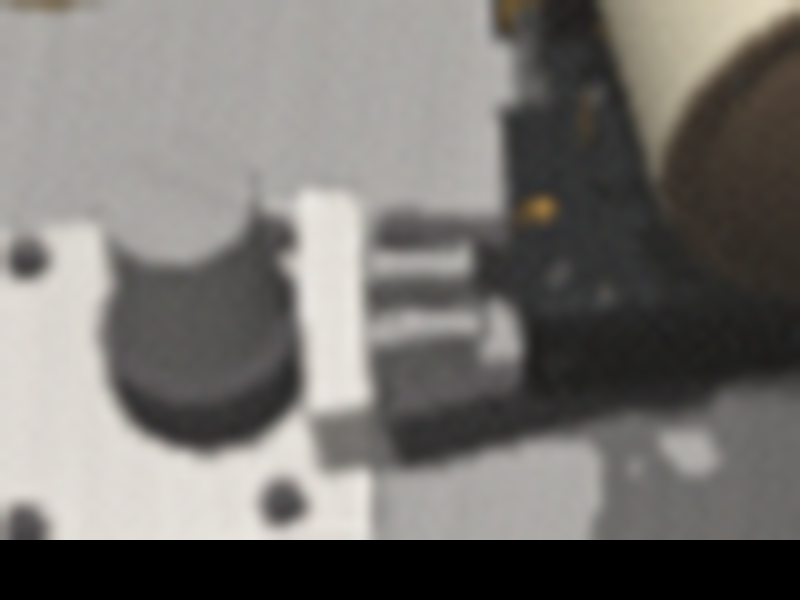

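Both lugs show bright between the jaws at (420,262) and (420,322), with no side force. I'll set the pliers down, release and rise.

```bash
python3 -m creep '[[0,0,1.5,0,0,0,0],[0,0,1.5,0,0,0,0],[0,0,0.5,0,0,0,0],[0,0,0,0,0,0,0],[0,0,0,0,0,0,0.5],[0,0,0,0,0,0,1],[0,0,0,0,0,0,1],[0,0,0,0,0,0,1],[0,0,0,0,0,0,1],[0,0,0,0,0,0,1]]'; python3 -m creep '[[0,0,-10,0,0,0,1],[0,0,-25,0,0,0,1],[0,0,-25,0,0,0,1],[0,0,-20,0,0,0,1],[0,-25,0,0,0,0,1],[0,-30,0,0,0,0,1],[0,-30,0,0,0,0,1],[0,0,0,0,0,0,1],[0,0,0,0,0,0,1],[0,0,0,0,0,0,1]]';python3 - <<'E'
from h import *
to(.4828,-.0108,.004,98)
c=capture("side"); t=capture("top")
def crop(im,x,y,w,h,k): return cv2.resize(im[y:y+h,x:x+w],None,fx=k,fy=k,interpolation=cv2.INTER_LANCZOS4)
im=np.zeros((600,800,3),np.uint8)
im[:400,:800]=crop(c["color"],230,180,100,50,8)
im[400:,:400]=crop(t["color"],280,130,50,25,8)
cv2.imwrite("pics/c8.png",im)
E
```

```text
time_s: 12.15
tcp_pos: [0.567, 0.001, 0.0295]
ee_rot: [[-0.139, 0.99, 0.0], [0.99, 0.139, 0.0], [0.0, 0.0, -1.0]]
wrist_force: [1.3, 0.6, 0.2]
gripper_width: 0.913
time_s: 13.4
tcp_pos: [0.4839, -0.0106, 0.1097]
ee_rot: [[-0.139, 0.99, 0.001], [0.99, 0.139, 0.0], [0.0, 0.001, -1.0]]
wrist_force: [-0.1, 0.5, 0.8]
gripper_width: 0.999
t 13.4 shift mm [ -0.   -1.2 105.7] turn z 0.01 tilt [ 0.001  0.    -1.   ] grip 0.999 F [-0.1  0.5  0.8]
```

View pics/c8.png

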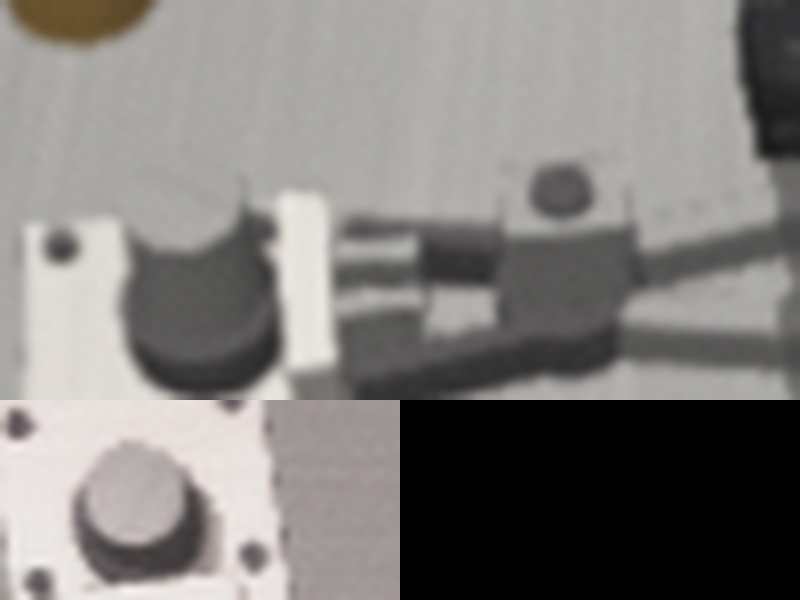

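The pliers lie flat and open with the lugs between the jaws. Next I'll go down over the handles.

```bash
python3 -m creep '[[0,0,25,0,0,0,1],[0,0,25,0,0,0,1],[0,0,22,0,0,0,1],[0,-1,12,0,0,0,1],[0,0,10,0,0,0,1],[0,0,6,0,0,0,1],[0,0,4,0,0,0,1],[0,0,1,0,0,0,1],[0,0,0,0,0,0,1],[0,0,0,0,0,0,1]]'; python3 -m creep '[[0,0,0,0,0,0,0.7],[0,0,0,0,0,0,0.6],[0,0,0,0,0,0,0.5],[0,0,0,0,0,0,0.4],[0,0,0,0,0,0,0.3],[0,0,0,0,0,0,0.2],[0,0,0,0,0,0,0.1],[0,0,0,0,0,0,0],[0,0,0,0,0,0,0],[0,0,0,0,0,0,0]]'; python3 -m creep '[[0,0,0,0,0,0,0],[0,0,0,0,0,0,0],[0,0,0,0,0,0,0],[0,0,0,0,0,0,0],[0,0,0,0,0,0,0],[0,0,0,0,0,0,0],[0,0,0,0,0,0,0],[0,0,0,0,0,0,0],[0,0,0,0,0,0,0],[0,0,0,0,0,0,0]]'
```

```text
time_s: 14.75
tcp_pos: [0.4821, -0.0109, 0.0048]
ee_rot: [[-0.139, 0.99, 0.001], [0.99, 0.139, 0.0], [0.0, 0.001, -1.0]]
wrist_force: [0.6, -0.1, 0.1]
gripper_width: 1.001
time_s: 16.0
tcp_pos: [0.477, -0.0132, 0.0044]
ee_rot: [[-0.138, 0.99, -0.01], [0.99, 0.138, -0.003], [-0.002, -0.01, -1.0]]
wrist_force: [-7.3, -5.4, 11.8]
gripper_width: 0.577
time_s: 17.25
tcp_pos: [0.477, -0.0132, 0.0044]
ee_rot: [[-0.138, 0.99, -0.01], [0.99, 0.138, -0.003], [-0.002, -0.01, -1.0]]
wrist_force: [-7.8, -5.0, 10.9]
gripper_width: 0.573
```

Run:
```python
from h import *
print(sense()["moment"])
c=capture("side"); t=capture("top")
def crop(im,x,y,w,h,k): return cv2.resize(im[y:y+h,x:x+w],None,fx=k,fy=k,interpolation=cv2.INTER_LANCZOS4)
im=np.zeros((600,800,3),np.uint8)
im[:360,:800]=crop(c["color"],255,185,100,45,8)
im[360:,:400]=crop(t["color"],280,140,50,30,8)
im[360:,400:]=crop(t["color"],285,190,50,30,8)
cv2.imwrite("pics/c9.png",im)
```

```text
[-1.37033327  2.40442492 -0.05206495]
```

View pics/c9.png

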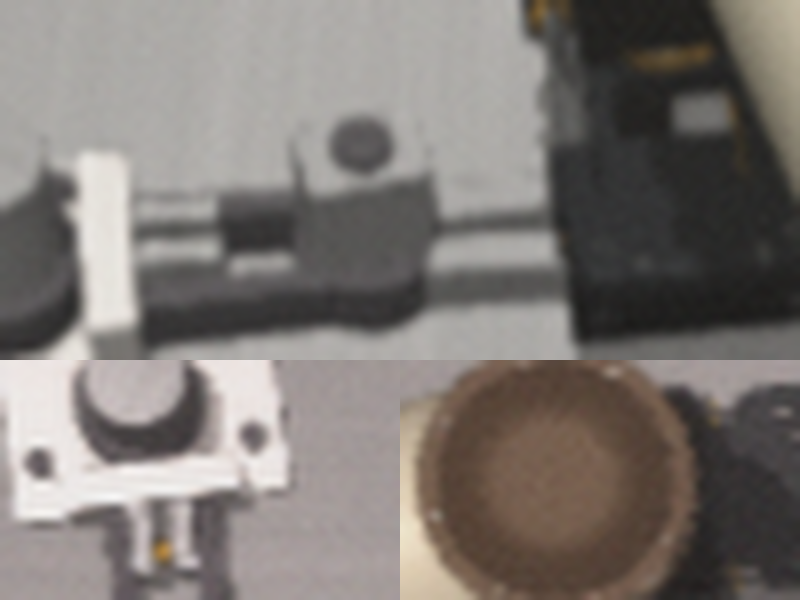

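The side crop shows the handles nearly together. The lug gap has shrunk from about 28 to 24 mm, but the splay pushed the fingers back onto the wider handle ends. I'll ease open, move forward and squeeze again.

```bash
python3 -m creep '[[0,0,0,0,0,0,0.72],[0,0,0,0,0,0,0.72],[0,0,0,0,0,0,0.72],[0,5,0,0,0,0,0.72],[0,5,0,0,0,0,0.72],[0,4,0,0,0,0,0.72],[0,0,0,0,0,0,0.6],[0,0,0,0,0,0,0.5],[0,0,0,0,0,0,0.4],[0,0,0,0,0,0,0.3]]'; python3 -m creep '[[0,0,0,0,0,0,0.2],[0,0,0,0,0,0,0.1],[0,0,0,0,0,0,0],[0,0,0,0,0,0,0],[0,0,0,0,0,0,0],[0,0,0,0,0,0,0],[0,0,0,0,0,0,0],[0,0,0,0,0,0,0],[0,0,0,0,0,0,0],[0,0,0,0,0,0,0]]'; python3 -c "
from h import *
to(.573,.002,.004,98)"
```

```text
time_s: 18.6
tcp_pos: [0.4932, -0.0108, 0.0044]
ee_rot: [[-0.138, 0.99, -0.005], [0.99, 0.138, -0.002], [-0.001, -0.005, -1.0]]
wrist_force: [-3.8, -6.0, 5.0]
gripper_width: 0.44
time_s: 19.85
tcp_pos: [0.4932, -0.0109, 0.0044]
ee_rot: [[-0.138, 0.99, -0.005], [0.99, 0.138, -0.002], [-0.001, -0.005, -1.0]]
wrist_force: [-3.4, -6.7, 4.7]
gripper_width: 0.435
t 19.85 shift mm [ 1.8 80.8  0. ] turn z -0.08 tilt [-0.005 -0.002 -1.   ] grip 0.435 F [-3.4 -6.7  4.7]
```

The gripper is being pushed sideways in −y, so only the left jaw is bearing. While still squeezing, I'll move the handles in +y in small steps.

```bash
python3 -m creep '[[0.5,0,0,0,0,0,0],[0.5,0,0,0,0,0,0],[0.5,0,0,0,0,0,0],[0.5,0,0,0,0,0,0],[0,0,0,0,0,0,0],[0,0,0,0,0,0,0],[0,0,0,0,0,0,0],[0,0,0,0,0,0,0],[0,0,0,0,0,0,0],[0,0,0,0,0,0,0]]'
python3 - <<'E'
from h import *
t=capture("top")
s=sense();print(s["moment"], s["gripper_width"])
im=t["color"][140:175,275:325]
g=cv2.cvtColor(im,cv2.COLOR_BGR2GRAY)
for r in range(19,30): print(r+140,g[r,8:36])
E
```

```text
time_s: 21.1
tcp_pos: [0.4931, -0.0104, 0.0044]
ee_rot: [[-0.137, 0.991, -0.005], [0.991, 0.137, -0.004], [-0.003, -0.006, -1.0]]
wrist_force: [-1.6, -16.2, 2.6]
gripper_width: 0.428
[-4.70612043  0.34894331 -0.18354249] 0.4343674564721959
159 [227 229 228 226 214 164 114  98  93  90  94  92 102 142 187 175 111 110
 148 185 170  93  89  87  89 120 149 153]
160 [149 125 123 130 137 145 112 111 106 104  94  94  95 134 185 174 108 107
 142 183 160  85  89  89  90 117 154 160]
161 [148 151 146 145 148 153 148 147 146 135 104  95  87 125 182 167 102 107
 148 186 160  86  89  92  89 120 154 155]
162 [153 155 157 155 157 155 154 155 153 139 100  97  89 126 187 166  97 102
 149 192 167  99  95  92  94 120 157 158]
163 [155 155 155 158 153 156 158 157 153 143 115 100  98 139 192 175 131 135
 160 193 169 109  94  94  96 125 156 161]
164 [158 157 158 159 158 158 159 158 156 157 141 102  99 141 192 173 136 125
 132 173 180 143 100  94 102 125 157 161]
165 [154 157 159 159 158 161 160 162 156 161 145 104  95 119 164 172 137  96
 112 164 186 171 104  97 105 125 159 164]
166 [156 155 154 155 152 158 155 156 157 156 142 105  93 103 132 141 112 101
 101 103  96  94  96  97 102 122 157 160]
167 [153 153 155 155 155 153 155 154 155 156 141 110  94  88  82  83  89  99
 110 118 108 104  98  93  94 111 145 156]
168 [155 157 156 154 157 159 156 157 154 156 143 105  95  88  87 100 110 111
 128 150 152 139 107  94  90  94 127 154]
169 [154 157 155 158 156 155 157 158 155 155 149 116  99  95 102 119 154 156
 154 160 160 144 108  93  95  97 126 157]
```

```bash
python3 -m creep '[[-0.6,0,0,0,0,0,0],[-0.6,0,0,0,0,0,0],[-0.6,0,0,0,0,0,0],[-0.6,0,0,0,0,0,0],[-0.6,0,0,0,0,0,0],[-0.6,0,0,0,0,0,0],[0,0,0,0,0,0,0],[0,0,0,0,0,0,0],[0,0,0,0,0,0,0],[0,0,0,0,0,0,0]]'
python3 - <<'E'
from h import *
s=sense();print(s["moment"], s["gripper_width"],s["wrist_force"])
E
```

```text
time_s: 22.4
tcp_pos: [0.4929, -0.0123, 0.0044]
ee_rot: [[-0.139, 0.99, -0.006], [0.99, 0.139, -0.002], [-0.001, -0.006, -1.0]]
wrist_force: [-5.4, -6.4, 6.6]
gripper_width: 0.402
[-1.70432674  1.59863589  0.1139032 ] 0.4017976899766574 [-5.41824639 -6.43632589  6.56009905]
```

```bash
python3 -m creep '[[-0.6,0,0,0,0,0,0],[-0.6,0,0,0,0,0,0],[-0.6,0,0,0,0,0,0],[-0.6,0,0,0,0,0,0],[-0.6,0,0,0,0,0,0],[0,0,0,0,0,0,0],[0,0,0,0,0,0,0],[0,0,0,0,0,0,0],[0,0,0,0,0,0,0],[0,0,0,0,0,0,0]]'
python3 - <<'E'
from h import *
s=sense();print(s["moment"], s["gripper_width"],s["wrist_force"])
t=capture("top")
g=cv2.cvtColor(t["color"],cv2.COLOR_BGR2GRAY)
for r in range(160,166): print(r,g[r,290:312])
E
```

```text
time_s: 23.65
tcp_pos: [0.4925, -0.0141, 0.0045]
ee_rot: [[-0.14, 0.99, -0.007], [0.99, 0.14, -0.001], [-0.0, -0.007, -1.0]]
wrist_force: [-10.2, 2.4, 9.2]
gripper_width: 0.37
[0.64479546 2.62595239 0.33168627] 0.3703617133436374 [-10.16691158   2.36752579   9.18663943]
160 [105 108 109 104  94  95  93 130 184 164  98 129 183 160  85  87  89  90
 123 152 156 160]
161 [147 146 148 139 116  96 100 143 192 173 119 134 182 159  88  88  88  94
 119 149 154 154]
162 [154 155 155 152 138 101  97 140 191 172 122 139 193 164 104  93  91  96
 122 154 157 158]
163 [154 155 154 156 140 104  99 123 168 180 151 143 192 166 110  93  92 101
 125 157 163 162]
164 [158 159 159 158 145 110  97 121 164 189 172 129 173 179 145 100  96 102
 128 158 162 159]
165 [159 158 161 158 146 116  97 104 138 178 162 115 164 187 170 108  95  99
 125 160 162 164]
```

```bash
python3 -m creep '[[-0.3,0,0,0,0,0,0],[0,0,0,0,0,0,0],[0.3,0,0,0,0,0,0],[0,0,0,0,0,0,0],[0.4,0,0,0,0,0,0],[0,0,0,0,0,0,0],[0.4,0,0,0,0,0,0],[0,0,0,0,0,0,0],[0,0,0,0,0,0,0],[0,0,0,0,0,0,0]]'
python3 - <<'E'
from h import *
s=sense();print(s["moment"], s["gripper_width"],s["wrist_force"])
E
```

```text
time_s: 24.95
tcp_pos: [0.4925, -0.014, 0.0045]
ee_rot: [[-0.14, 0.99, -0.007], [0.99, 0.139, -0.002], [-0.001, -0.007, -1.0]]
wrist_force: [-7.9, -2.4, 7.8]
gripper_width: 0.373
[-0.56803534  2.25090314  0.29092827] 0.37317547709577303 [-7.9497048  -2.42156559  7.82764527]
```

```bash
python3 -m creep '[[0,0,0,0,0,0,0.5],[0,0,0,0,0,0,0.7],[0,0,0,0,0,0,0.85],[0,0,0,0,0,0,1],[0,0,0,0,0,0,1],[0,0,-15,0,0,0,1],[0,0,-35,0,0,0,1],[0,0,-35,0,0,0,1],[0,0,-35,0,0,0,1],[0,0,-20,0,0,0,1]]'; python3 -m creep '[[40,0,0,0,0,0,1],[40,0,0,0,0,0,1],[40,0,0,0,0,0,1],[40,0,0,0,0,0,1],[20,0,0,0,0,0,1],[0,0,0,0,0,0,1],[0,0,0,0,0,0,1],[0,0,0,0,0,0,1],[0,0,0,0,0,0,1],[0,0,0,0,0,0,1]]'
python3 - <<'E'
from h import *
to(.573,.002,.13,98)
out=[]
for n in("top","side"):
    c=capture(n); cv2.imwrite(f"pics/{n}9.png",c["color"])
    print(n,[(round(r["p"],2),np.round(r["xy"],1),np.round(onz(c,r["xy"],.05),3)[:2]) for r in find_in(n,"pliers_boss")[:3]])
    p=proj(c,[.572,.002,.066]); x,y=[int(round(v)) for v in p]; print("pred hole",p)
    g=cv2.cvtColor(c["color"],cv2.COLOR_BGR2GRAY)
    print(x-8,y-8); print("\n".join(" ".join("%3d"%v for v in r) for r in g[y-8:y+9,x-10:x+11]))
E
```

```text
time_s: 26.2
tcp_pos: [0.4973, -0.0125, 0.1468]
ee_rot: [[-0.14, 0.99, 0.004], [0.99, 0.14, 0.001], [0.0, 0.004, -1.0]]
wrist_force: [-0.4, 0.2, 0.5]
gripper_width: 1.001
time_s: 27.45
tcp_pos: [0.4712, 0.165, 0.1445]
ee_rot: [[-0.139, 0.99, 0.0], [0.99, 0.139, -0.0], [-0.0, 0.0, -1.0]]
wrist_force: [1.3, 0.2, -0.1]
gripper_width: 0.999
t 27.45 shift mm [-175.6   78.2   14.5] turn z -0.03 tilt [ 0. -0. -1.] grip 0.999 F [ 1.3  0.2 -0.1]
top [(0.97, array([303. , 186.9]), array([ 0.547, -0.007])), (0.67, array([449. , 269.8]), array([ 0.294, -0.459]))]
pred hole [300.05412691 178.26816514]
292 170
157 157 153 136 104  91  90  91 123 154 160 155 158 155 156 159 154 145 103  93  86
157 155 155 142 106  96  89  93 120 153 155 156 156 159 158 155 152 145 104  95  94
158 155 158 144 109  96  95  94 120 157 161 157 151 154 156 155 155 144 110  94  87
155 157 157 153 141  98  92  91 113 158 163 154 134 134 140 151 152 132 101  92  91
157 158 154 155 144 113  93  88 117 178 184 188 187 182 182 182 173 149 102  94  97
155 157 156 154 140 110  93  92 127 181 183 189 189 184 187 186 181 155 102 
[... 1821 characters left out ...]
 123 164 175 174 172 152 166
154 159 161 153 169 174 175 170 154 130 122 113 121 139 159 174 173 173 167 151 163
117 118 128 131 159 168 168 168 166 159 153 146 150 158 160 161 150 146 140 125 139
 94  95  96 103 130 133 130 128 126 129 128 124 124 125 125 119 111 108 103  94 119
 84  84  86  89 102  96  95  93  89  91  91  91  90  92  92  91  89  89  85  83 115
 69  70  69  75  83  87  84  84  86  85  85  86  86  87  86  85  87  87  84  80 101
 56  55  58  69  84  88  87  86  87  90  88  87  87  87  89  89  88  88  86  76  79
 51  52  61  79  90  88  87  84  88  88  88  87  88  88  88  87  87  89  86  76  69
 49  49  61  83  91  90  86  88  87  87  87  89  88  86  88  86  88  87  86  78  66
```

```bash
python3 -m creep '[[-36,14,0,0,0,0,1],[-36,15,0,0,0,0,1],[-36,15,0,0,0,0,1],[-36,15,0,0,0,0,1],[-37.3,13.3,0,0,0,0.5,1],[0,0,14,0,0,0,1],[0,0,25,0,0,0,1],[0,0,25,0,0,0,1],[0,0,0,0,0,0,1],[0,0,0,0,0,0,1]]'; python3 -c "
from h import *
to(.568,-.0045,.03,97.5)"
```

```text
time_s: 28.9
tcp_pos: [0.5684, -0.0035, 0.0811]
ee_rot: [[-0.132, 0.991, 0.001], [0.991, 0.132, -0.0], [-0.0, 0.001, -1.0]]
wrist_force: [0.9, -0.2, -1.0]
gripper_width: 1.001
t 28.9 shift mm [-0.9 -0.6 51.1] turn z 0.07 tilt [ 0.001 -0.    -1.   ] grip 1.001 F [ 0.9 -0.2 -1. ]
```

```bash
python3 -m creep '[[-0.9,-0.6,20,0,0,0,1],[0,0,20,0,0,0,1],[0,0,8,0,0,0,1],[0,0,3,0,0,0,1],[0,0,0,0,0,0,0.5],[0,0,0,0,0,0,0.35],[0,0,0,0,0,0,0.25],[0,0,0,0,0,0,0],[0,0,0,0,0,0,0],[0,0,0,0,0,0,0]]'; python3 -m creep '[[0,0,0,0,0,0,0],[0,0,0,0,0,0,0],[0,-1,-3,0,0,0,0],[0,-1,-8,0,0,0,0],[0,-2,-15,0,0,0,0],[0,-5,-20,0,0,0,0],[0,-10,-24,0,0,0,0],[0,-20,-20,0,0,0,0],[0,0,0,0,0,0,0],[0,0,0,0,0,0,0]]'; python3 -c "
from h import *
to(.4692,.3030,.12,67.5)"
```

```text
time_s: 30.15
tcp_pos: [0.5675, -0.005, 0.0295]
ee_rot: [[-0.131, 0.991, 0.0], [0.991, 0.131, -0.0], [-0.0, 0.0, -1.0]]
wrist_force: [-0.2, -0.4, 0.7]
gripper_width: 0.402
time_s: 31.4
tcp_pos: [0.529, -0.0101, 0.1198]
ee_rot: [[-0.131, 0.991, 0.001], [0.991, 0.131, 0.0], [0.0, 0.001, -1.0]]
wrist_force: [0.3, -0.2, -4.6]
gripper_width: 0.318
t 31.4 shift mm [ 3.182e+02 -1.840e+01 -1.000e-01] turn z 30.0 tilt [ 0.001  0.    -1.   ] grip 0.318 F [ 0.3 -0.2 -4.6]
```

```bash
python3 -m creep '[[35,-2,0,0,0,0,0],[40,-2.4,0,0,0,0,0],[40,-2.4,0,0,0,0,0],[40,-2.4,0,0,0,0,0],[40,-2.4,0,0,0,0,0],[40,-2.4,0,0,0,0,0],[40,-2.4,0,0,0,0,0],[38,-2,0,0,0,0,0],[5.2,0,0,0,0,0,0],[0,0,0,0,0,7.5,0]]'; python3 -m creep '[[0,0,0,0,0,7.5,0],[0,0,0,0,0,7.5,0],[0,0,0,0,0,7.5,0],[0,0,15,0,0,0,0],[0,0,15,0,0,0,0],[0,0,10,0,0,0,0],[0,0,0,0,0,0,0],[0,0,0,0,0,0,0],[0,0,0,0,0,0,0],[0,0,0,0,0,0,0]]'
python3 - <<'E'
from h import *
to(.4692,.3030,.08,67.5)
s=sense(); piv=s["tcp_pos"]; z0=piv[2]-.0292; print(piv)
a=np.arctan2(s["ee_rot"][1,0],s["ee_rot"][0,0])-np.pi/2
def W(o,a,l,z0): l=np.array(l)/1000; return np.r_[o[0]+np.cos(a)*l[0]-np.sin(a)*l[1],o[1]+np.sin(a)*l[0]+np.cos(a)*l[1],z0+l[2]]
im=np.zeros((600,800,3),np.uint8); x=0
for n,(ox,oy,w,h),k in(("top",(165,170,75,95),5),("side",(275,280,142,110),3)):
    c=capture(n); v=cv2.resize(c["color"][oy:oy+h,ox:ox+w],None,fx=k,fy=k,interpolation=2)
    for o,aa,l,zz,col in [(piv,a,(75,y,24),z0,(0,255,0)) for y in(34.5,-34.5)]+[(piv,a,(-110,y,24),z0,(0,255,255)) for y in(43,-43)]+[((.4692,.3004),np.radians(-22.54),(p,q,16),0,(0,0,255)) for p,q in((80,39.5),(80,-39.5),(28,39.5),(28,-39.5),(-50,49.5),(-50,-49.5),(-122,49.5),(-122,-49.5))]:
        q=proj(c,W(o,aa,l,zz)); q=(q-[ox,oy]+.5)*k-.5; cv2.circle(v,tuple(int(round(e)) for e in q),1,col,-1); print(n,l,np.round(q+[x,0]))
    im[:v.shape[0],x:x+v.shape[1]]=v; x+=v.shape[1]
cv2.imwrite("pics/c10.png",im[:,:800])
E
```

```text
time_s: 32.65
tcp_pos: [0.4687, 0.3033, 0.1183]
ee_rot: [[0.002, 1.0, -0.002], [1.0, -0.002, -0.002], [-0.002, -0.002, -1.0]]
wrist_force: [0.2, 0.1, -4.8]
gripper_width: 0.319
time_s: 33.9
tcp_pos: [0.4692, 0.3032, 0.08]
ee_rot: [[0.382, 0.924, 0.001], [0.924, -0.382, 0.001], [0.001, 0.0, -1.0]]
wrist_force: [-0.5, 0.8, -4.1]
gripper_width: 0.32
t 33.9 shift mm [-0.2  0.1 -0. ] turn z 0.02 tilt [ 0.001  0.001 -1.   ] grip 0.32 F [-0.5  0.8 -4.1]
[0.46918271 0.30320041 0.0799515 ]
top (75, 34.5, 24) [173.  72.]
top (75, -34.5, 24) [278. 116.]
top (-110, 43, 24) [ 36. 349.]
top (-110, -43, 24) [167. 405.]
top (80, 39.5, 16) [196.  69.]
top (80, -39.5, 16) [312. 118.]
top (28, 39.5, 16) [163. 145.]
top (28, -39.5, 16) [278. 194.]
top (-50, 49.5, 16) [ 98. 253.]
top (-50, -49.5, 16) [243. 315.]
top (-122, 49.5, 16) [ 52. 359.]
top (-122, -49.5, 16) [197. 421.]
side (75, 34.5, 24) [452. 119.]
side (75, -34.5, 24) [494.  34.]
side (-110, 43, 24) [709. 241.]
side (-110, -43, 24) [750. 124.]
side (80, 39.5, 16) [445. 152.]
side (80, -39.5, 16) [492.  59.]
side (28, 39.5, 16) [512. 181.]
side (28, -39.5, 16) [556.  86.]
side (-50, 49.5, 16) [611. 239.]
side (-50, -49.5, 16) [661. 114.]
side (-122, 49.5, 16) [712. 282.]
side (-122, -49.5, 16) [756. 153.]Traceback (most recent call last):
  File "<stdin>", line 11, in <module>
ValueError: could not broadcast input array from shape (330,426,3) into shape (330,425,3)
```

Run:
```python
from h import *
im=np.zeros((475,800,3),np.uint8)
c=capture("top"); im[:475,:375]=cv2.resize(c["color"][170:265,165:240],None,fx=5,fy=5,interpolation=2)
c=capture("side"); im[:330,375:800]=cv2.resize(c["color"][280:390,275:417],None,fx=3,fy=3,interpolation=2)[:,:425]
cv2.imwrite("pics/c10.png",im)
```

```text
(no output)
```

View pics/c10.png

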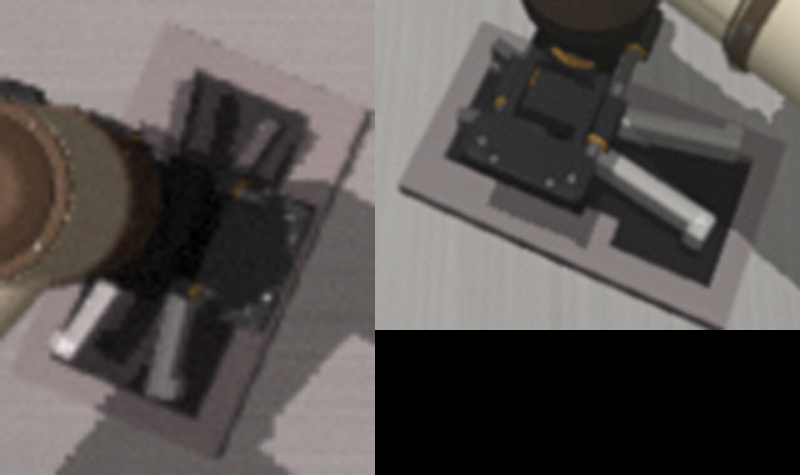

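The last view shows the pliers above the recess the right way round. Both cameras put the tray about 2–3 mm further in +y, so I'll shift and lower while watching the force.

```bash
python3 -m creep '[[1.3,0.3,0,0,0,0,0],[1.3,0,8,0,0,0,0],[0,0,8,0,0,0,0],[0,0,8,0,0,0,0],[0,0,6,0,0,0,0],[0,0,4,0,0,0,0],[0,0,2,0,0,0,0],[0,0,2,0,0,0,0],[0,0,0,0,0,0,0],[0,0,0,0,0,0,0]]'; python3 -c "
from h import *
to(.4705,.3055,.0335,67.5); print(sense()['moment'])"
```

```text
time_s: 35.35
tcp_pos: [0.4704, 0.3053, 0.0417]
ee_rot: [[0.382, 0.924, 0.0], [0.924, -0.382, 0.0], [0.0, 0.0, -1.0]]
wrist_force: [0.9, 0.6, -4.9]
gripper_width: 0.317
t 35.35 shift mm [0.2 0.  8.2] turn z 0.01 tilt [ 0.  0. -1.] grip 0.317 F [ 0.9  0.6 -4.9]
[-0.10937622 -0.11631064 -0.05425844]
```

The pliers are below the rim with no contact force. I'll go on down to the floor.

```bash
python3 -m creep '[[0,0,2,0,0,0,0],[0,0,2,0,0,0,0],[0,0,1.5,0,0,0,0],[0,0,1.5,0,0,0,0],[0,0,1,0,0,0,0],[0,0,0.6,0,0,0,0],[0,0,0,0,0,0,0],[0,0,0,0,0,0,0],[0,0,0,0,0,0,0],[0,0,0,0,0,0,0]]'; python3 -c "
from h import *
to(.4705,.3055,.0335,67.5); print(sense()['moment'])"
```

```text
time_s: 36.6
tcp_pos: [0.4703, 0.3052, 0.0334]
ee_rot: [[0.382, 0.924, 0.0], [0.924, -0.382, -0.0], [0.0, 0.0, -1.0]]
wrist_force: [-2.6, -0.8, 5.7]
gripper_width: 0.317
t 36.6 shift mm [ 0.3  0.  -0.1] turn z 0.02 tilt [ 0. -0. -1.] grip 0.317 F [-2.6 -0.8  5.7]
[-0.58826689  0.902892   -0.03196988]
```

The floor contact came at the expected height. I'll release, rise and check.

```bash
python3 -m creep '[[0,0,0,0,0,0,0.5],[0,0,0,0,0,0,1],[0,0,0,0,0,0,1],[0,0,0,0,0,0,1],[0,0,0,0,0,0,1],[0,0,-10,0,0,0,1],[0,0,-25,0,0,0,1],[0,0,-30,0,0,0,1],[0,0,-30,0,0,0,1],[0,0,-20,0,0,0,1]]'; python3 -m creep '[[-40,0,0,0,0,0,1],[-40,0,0,0,0,0,1],[-40,0,0,0,0,0,1],[-40,0,0,0,0,0,1],[-30,0,0,0,0,0,1],[0,0,0,0,0,0,1],[0,0,0,0,0,0,1],[0,0,0,0,0,0,1],[0,0,0,0,0,0,1],[0,0,0,0,0,0,1]]'
python3 - <<'E'
from h import *
H=dict(post=.05,bush=.03,wrench=.005,ball_unit=.015,collar=.02,oil=.075,hammer=.01,pliers_boss=.055)
for n in("top","side"):
    c=capture(n); cv2.imwrite(f"pics/{n}F.png",c["color"])
    for k,z in H.items():
        for r in find_in(n,k)[:1]: print(n,k,round(r["p"],2),np.round(r["xy"]),np.round(onz(c,r["xy"],z),3)[:2])
    g=cv2.cvtColor(c["color"],cv2.COLOR_BGR2GRAY); p=proj(c,[.4703,.3052,.070]); x,y=[int(round(v)) for v in p]; print("pred hole idx 9,7 at",np.round(p,1),x,y)
    print("\n".join(" ".join("%3d"%v for v in r) for r in g[y-7:y+8,x-9:x+10]))
s=sense(); print(s["time_s"],s["tcp_pos"],s["wrist_force"])
E
```

```text
time_s: 37.85
tcp_pos: [0.4708, 0.3057, 0.1504]
ee_rot: [[0.382, 0.924, 0.002], [0.924, -0.382, 0.002], [0.003, 0.001, -1.0]]
wrist_force: [-0.2, 0.5, 0.2]
gripper_width: 0.999
time_s: 39.1
tcp_pos: [0.3977, 0.13, 0.1477]
ee_rot: [[0.382, 0.924, -0.0], [0.924, -0.382, -0.0], [-0.0, -0.0, -1.0]]
wrist_force: [-0.4, -0.9, 0.0]
gripper_width: 1.002
top post 0.84 [243. 128.] [0.728 0.182]
top bush 0.72 [347. 121.] [ 0.758 -0.145]
top wrench 0.56 [308. 243.] [ 0.372 -0.022]
top ball_unit 0.29 [296. 147.] [0.677 0.018]
top collar 0.6 [342. 243.] [ 0.375 -0.129]
top oil 0.65 [207. 122.] [0.741 0.287]
top hammer 0.61 [393. 133.] [ 0.726 -0.294]
top pliers_boss 0.98 [446. 270.] [ 0.294 -0.448]
pred hole idx 9,7 at [199.4 210.9] 199 211
137 139 140 140 140 140 143 128  90 136 172 150 102  85  82  76  65  54  47
140 142 140 139 140 141 134 106  93 174 183 184 185 171 115  89  73  75  72
138 141 141 139 140 141 126  86 127 181 189 189 191 191 190 176 128  88  59
143 142 140 143 141 137 105  97 180 180 177 180 180 186 192 193 182 146  68
143 140 144 144 141 134  80  95 155 133 106 107 115 153 182
[... 1639 characters left out ...]
5 175 180 174 152
174 174 164 108  83  87  91  91  90  87  88  89 118 166 177 174 175 167 128
174 177 166 119  84  85  87  91  88  88  87  93 128 167 177 176 173 153  97
170 175 174 148 109  84  83  83  81  83  91 116 152 172 176 177 168 125  75
140 161 169 171 150 114  95  83  83  94 119 150 170 173 177 178 156 101  79
102 121 139 157 163 153 143 131 130 145 159 171 176 175 177 170 133  85 102
 83  86 100 117 130 148 160 163 167 173 177 177 176 175 173 155 101  79 121
 84  82  82  89  93 109 126 143 160 172 179 178 177 176 171 137  85  92 143
 83  86  84  83  84  85  90 102 120 139 159 169 177 177 159 110  74  98 153
40.0 [0.39760523 0.12971017 0.14784808] [0.84353163 0.17729351 0.23477183]
```

Run:
```python
from h import *
a=cv2.imread("pics/side0.png",0); b=cv2.imread("pics/sideF.png",0)
for n,(x,y,w,h) in dict(wrench_head=(364,190,22,25),wrench_low=(362,235,24,14),ball=(366,248,26,22),collar=(364,170,24,22)).items():
    t=a[y:y+h,x:x+w]; r=cv2.matchTemplate(b[y-8:y+h+8,x-8:x+w+8],t,cv2.TM_CCOEFF_NORMED); _,v,_,l=cv2.minMaxLoc(r); print(n,round(v,2),(l[0]-8,l[1]-8))
t0=cv2.imread("pics/top0.png",0); tF=cv2.imread("pics/topF.png",0)
for r in(160,162,164): print(t0[r,292:310]); print(tF[r,292:310])
```

```text
wrench_head 0.26 (8, 8)
wrench_low 0.28 (0, -4)
ball 0.62 (0, 0)
collar 0.52 (-2, -8)
[105 109 132 175 181 154 109 120 139 144 183 162 100 122 153 156 157 157]
[104 107 103 106 107 137 183 163  95 127 182 162  98 122 153 154 157 158]
[156 156 154 164 189 173 111 120 143 153 192 174 118 120 151 157 157 155]
[154 154 153 153 155 169 194 170 120 138 191 171 121 118 146 155 156 153]
[159 157 152 157 187 165 114 130 115 128 171 182 157 112 125 158 160 162]
[159 159 157 159 156 166 185 190 170 125 168 179 153 113 123 155 159 158]
```

```bash
python3 -m creep '[[0,0,-30,0,0,0,1],[0,0,-30,0,0,0,1],[-40,30,-20,0,0,0,1],[-40,30,0,0,0,0,1],[-40,30,0,0,0,0,1],[-40,30,0,0,0,0,1],[-40,30,0,0,0,0,1],[-40,30,0,0,0,0,1],[0,0,0,0,0,0,1],[0,0,0,0,0,0,1]]'
python3 - <<'E'
from h import *
for n in("top","side"):
    c=capture(n); cv2.imwrite(f"pics/{n}G.png",c["color"]); 
    for k in("wrench","ball_unit","collar"): print(n,k,[(round(r["p"],2),np.round(r["xy"])) for r in find_in(n,k)[:2]])
    a=cv2.imread(f"pics/{n}0.png",0); b=cv2.imread(f"pics/{n}G.png",0)
    B={"side":dict(head=(364,190,22,25),low=(362,235,24,14),ball=(366,248,26,22),collar=(364,170,24,22)),"top":dict(w=(274,232,56,18),ball=(254,232,20,20),collar=(332,234,20,20))}[n]
    for m,(x,y,w,h) in B.items():
        r=cv2.matchTemplate(b[y-8:y+h+8,x-8:x+w+8],a[y:y+h,x:x+w],cv2.TM_CCOEFF_NORMED); _,v,_,l=cv2.minMaxLoc(r); print(n,m,round(v,2),(l[0]-8,l[1]-8))
print(sense()["time_s"],sense()["tcp_pos"])
E
```

```text
time_s: 41.25
tcp_pos: [0.4718, -0.1608, 0.2275]
ee_rot: [[0.383, 0.924, -0.001], [0.924, -0.383, 0.0], [0.0, -0.001, -1.0]]
wrist_force: [-1.0, -0.2, -0.3]
gripper_width: 1.0
top wrench [(0.49, array([322., 245.]))]
top ball_unit [(0.45, array([265., 243.]))]
top collar [(0.76, array([343., 245.]))]
top w 0.27 (0, 0)
top ball 1.0 (0, 0)
top collar 0.91 (-1, 0)
side wrench [(0.92, array([378., 226.]))]
side ball_unit [(0.92, array([380., 260.]))]
side collar [(0.66, array([212., 311.])), (0.64, array([375., 180.]))]
side head 0.51 (0, 0)
side low 0.99 (0, 0)
side ball 1.0 (0, 0)
side collar 0.89 (0, 0)
41.65 [ 0.47214692 -0.16028776  0.22805541]
```

All bystanders, the wrench included, are where they started (zero shift wherever the view is clear). Handing in.

```bash
python3 -c "
from station import finish_job
print(finish_job())"
```

```text
the job is handed in; nothing more can be done
None
```

I set the grey pliers at the clip and squeezed the lugs home. I then put the pliers in the tray recess and handed the job in at about 42 s. No verdict came back.

- **Placing at the clip:** I carried the pliers by the block and laid them flat and open with the lugs between the jaws, then let go. There was no side force.
- **Squeezing:** The first squeeze stalled because the splayed handles pushed the fingers back onto the wider handle ends. I regripped further forward and shifted the handles about 3 mm sideways. The grip then closed to 32 mm. In the top picture the moving lug had travelled about 7.7 of 8 mm.
- **Jaw contact:** I could not measure the force on each lug. I infer that both were pressed because the closed handles resisted sideways shifts.
- **In the tray:** The pliers went below the rim without contact and met the recess floor at the expected height, jaws at the jaw end. Both cameras put the block within about 3 mm of its release point, in line with the 1–4 mm camera offsets I saw earlier.
- **Bystanders:** Nothing appears to have moved; the nearest pieces showed at most 1 pixel (about 3 mm) of shift where the view was clear. Part of the wrench was hidden or in shadow in the last pictures. One end matched exactly (0.99, no shift), but the rest matched poorly (0.27 and 0.51).
- **Picture limit:** I used all 12 views before the final placing, so the final checks are numeric only.

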